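# Feed one bearing out of the dispenser and slide it aside

## Task

Press the plunger of the bearing dispenser all the way down once and let it come back up, so that a single bearing is fed out onto the ledge. Then, with a fingertip, slide that bearing sideways along the ledge until it lies right beside the bearing already waiting at one end, without picking it up and without shoving the waiting one along. Leave the hexagon nut at the other end, the bearings in the magazine and everything around as they are.

Things in the scene. Friction and masses are not known exactly. Their poses are not given: they have to be found in the camera images.
- dispenser: Bearing dispenser fixed on the bench, turned up to 26 deg: base plate, at its front a ledge, mid an upright steel magazine, behind it a gearbox with clear guards and the plunger. Origin: on the bench under the magazine's axis; -x points out over the ledge (roughly to the robot), y along the ledge, z up. Gearbox: x +22 to +105, y +-30 mm, top 80 mm above the bench.
- plunger (a joint): How far the plunger is pressed: 0 = up, 0.025 m = all the way down on its stop (straight down). By rack and pinion it drives a slide, 8 mm thick, that pushes the lowest bearing 50 mm out onto the ledge. A spring lifts it when let go, the slide goes back and the next bearing drops; another full stroke would feed another one. It takes about 5 N to start, rising to about 10 N at the stop.
- plunger_top (a point): Centre of the top of the plunger's black mushroom knob, 36 mm across; 120 mm above the bench when up, 95 mm when pressed; it stands at x +77.5, y 0 mm in the dispenser's frame.
- outlet (a point): Point on the ledge's floor before the outlet, at x -50, y 0 mm in the dispenser's frame; a bearing fed out stays lying with its centre within about 12 mm of it. The flat ledge floor is 10 mm above the bench and spans x -74 to -26, y -141 to +141 mm inside a 4 mm thick rim that rises 6 mm above it, open only where the magazine stands.
- magazine (a point): Point on the magazine's floor, on its axis, 10 mm above the bench (x 0, y 0 in the dispenser's frame). The magazine holds a stack of five bearings, takes up x and y -20 to +20 mm, and its top is 76 mm above the bench. Its outlet is a gate 14 mm high at the front, just above the ledge's floor.
- bearing1: Sealed ball bearing, a flat steel ring 32 mm across and 10 mm thick with black seals and a 12 mm bore, about 37 g. Origin: centre of its underside, z up. At the start the lowest in the magazine: it is the one that will be fed out.
- bearing2: Same kind of bearing, second from below in the magazine; stays in it.
- bearing3: Same kind of bearing, third from below in the magazine; stays in it.
- bearing4: Same kind of bearing, fourth from below in the magazine; stays in it.
- bearing5: Same kind of bearing, on top of the magazine's stack; stays in it.
- waiting_bearing: Same kind of bearing, loose on the ledge near one of its two ends, 90 to 118 mm from the outlet along the ledge: the fed one must come to lie beside it. Which end varies. Origin: centre of its underside, z up.
- hub_nut: Steel hexagon nut, 36 mm across the flats, 41 mm over the corners, 20 mm high, 110 g, loose on the ledge near its other end, 90 to 118 mm from the outlet. Origin: centre of its underside. Not to be moved.
- wrench: Steel wrench 170 mm long lying on the bench between robot and ledge, about 135 mm before the magazine's axis. Origin: its middle. Leave alone.
- pulley: Grooved steel belt pulley, 60 mm across, 30 mm high, on the bench on the dispenser's +y side beside the gearbox. Origin: centre of its underside. Leave alone.
- grease_tin: Round tin 68 mm across, 55 mm high, on the bench on the dispenser's -y side beside the gearbox. Origin: centre of its underside. Leave alone.
- injector: Fuel injector 125 mm long, 23 mm thick, lying on the bench on the dispenser's +y side, beyond the pulley. Leave alone.
- screwdriver: Screwdriver 190 mm long lying on the bench on the dispenser's -y side, beyond the tin. Leave alone.
- spray_can: White spray can 62 mm across, 190 mm tall, standing at the left of the work area. Origin: centre of its underside. Leave alone.

How it is judged (in metres and radians):
On the way, in this order (a step that is already met when the one before it is completed fails the run):
1. the plunger is pressed all the way down (value of joint plunger above 0.0225 m), for 0.05 s.
2. the plunger is up again, the lowest bearing lies on the ledge before the outlet and the next one has dropped down (value of joint plunger below 0.003 m and horizontal distance between bearing1 and outlet below 0.022 m and x of bearing1 in the frame of dispenser between -0.07 and -0.034 m and z of bearing1 in the frame of dispenser between 0.005 and 0.014 m and horizontal distance between each of bearing2, bearing3, bearing4, bearing5 and magazine below 0.006 m and z of bearing2 in the frame of dispenser below 0.014 m), for 0.1 s.
At the end, for the whole second after the job is handed in: The fed bearing lies flat and still on the ledge, its centre under 44 mm from the waiting bearing's (gap up to 12 mm); waiting bearing and nut within 10 mm of their starts; plunger up (within 3 mm); the other four bearings in the magazine, the next one down on its floor (x of bearing1 in the frame of dispenser between -0.07 and -0.034 m and z of bearing1 in the frame of dispenser between 0.005 and 0.014 m and horizontal distance between each of bearing2, bearing3, bearing4, bearing5 and magazine below 0.006 m and z of bearing2 in the frame of dispenser below 0.014 m and horizontal distance between bearing1 and waiting_bearing below 0.044 m and angle between each of bearing1, waiting_bearing's own z axis and vertical below 0.1 rad and distance of each of waiting_bearing, hub_nut from where it was at the start of the episode below 0.01 m and value of joint plunger below 0.003 m and linear speed of each of bearing1, waiting_bearing below 0.01 m/s); the robot touches nothing.
It fails at once if a second bearing is fed or taken out of the magazine (horizontal distance between any of bearing2, bearing3, bearing4, bearing5 and magazine above 0.01 m or z of bearing5 in the frame of dispenser above 0.062 m).
It fails at once if the fed bearing is lifted, tipped up or pushed off the ledge (z of bearing1 in the frame of dispenser above 0.018 m or z of bearing1 in the frame of dispenser below 0.004 m or angle between bearing1's own z axis and vertical above 0.4 rad).
It fails at once if the waiting bearing is shoved along or lifted (over 10 mm) (distance of waiting_bearing from where it was at the start of the episode above 0.01 m).
It fails at once if the nut on the ledge is moved over 10 mm (distance of hub_nut from where it was at the start of the episode above 0.01 m).
It fails at once if something else on the bench is moved over 20 mm (distance of any of wrench, pulley, grease_tin, injector, screwdriver, spray_can from where it was at the start of the episode above 0.02 m).
It also fails if it takes over 45 s, if anything falls off the work surface, if the arm or the gripper's body presses on something with over 40 N, if the wrist force passes 120 N, or if a joint passes its speed limit or range.

## Robot

A 6-joint arm with a two-finger parallel gripper is mounted at the origin on the work surface. World frame = base frame: x ahead of the robot, y to its left, z up, the work surface at z = 0. Lengths are in mm, angles in rad, forces in N, time in s.
With the tool pointing down it reaches from about 250 to 850 mm from the base axis. Payload 12.5 kg.
Tool frame: the origin (TCP) lies midway between the tips of the shut fingers; the grasp point (between the pads) lies 19 mm behind it; z points along the fingers, y is the line along which they close (so a half turn about z gives the same grasp; the last joint's range is limited). The gripper opens to 93 mm and grips with 3 to 60 N. Pads are 15 mm wide; open, the fingers measure 128 mm over their backs; the gripper's body (75 mm by 188 mm) begins 65 mm behind the grasp point.
Start: joints at [-1.3, 0.351, 1.652, -0, 1.139, -0.085], TCP at [191.605, -515.53, 197.933] pointing down, gripper open.
Joint ranges: [-2.75, 2.75], [-0.79, 2.1], [0.01, 2.65], [-1.57, 4.71], [0.07, 3.14], [-2.87, 2.87]. Speed limits (rad/s): [2.22, 2.22, 2.79, 3.14, 3.14, 3.14].

## Interface

Orientations are given as a unit quaternion [w, x, y, z].
In Python, from plant import bot gives the robot as it stands.
- The arm moves only by the tool servo_tool, never from a script. Its argument "moves" is text: rows parted by semicolons, each of 6 numbers parted by spaces: the shift along the tool's x, y, z scaled (see below), then the turn, a rotation vector about the tool's x, y, z scaled (see below). A call has 1 to 8 rows; each row is the pose to reach, as a shift and turn from the pose commanded when the call began, along the tool's axes at that moment; what a row does not reach only later rows make up. The controller multiplies each number of a shift by 0.6 m and each number of a turn by 90 degrees. A row lasts 1/8 s, in which the tool goes at most 62.5 mm and 10.7 degrees, less where a joint would pass 70% of its speed; a pose out of reach is approached as far as the arm can. A call with a number of a shift or a turn outside -1 to 1 is refused whole. A call with a gripper value outside its range is refused whole. "grip" is the closure, from 0 (fully open) to 1 (shut), set as the call begins (left out, the last holds). The fingers move at their own pace and stop on an object; the grip force is fixed at half the most. Time passes only in rows, so rows that repeat a pose let the fingers close. It gives the time, the measured TCP pose, the force, the opening and the grip force at its end, in the units of the state.
- bot.sense(): the state, without advancing time (a new reading comes with each control period).
- bot.camera(name): name is "scene" or "top"; returns (picture, depth): 420x560x3 uint8, blue, green, red; 420x560 float32, mm along the optical axis (not along the pixel's ray), 0 where there is no reading.
- bot.camera_params(name): a dict with "vertical_fov" (degrees; the focal length in pixels is half the picture's height over the tangent of half this angle, whatever the lens; pixels are square), "cx", "cy" (the principal point, pixels), "R" (3x3) and "t" (3): a world point X has camera coordinates R X + t. Camera axes: x right, y down, z forward; pixel columns grow to the right and rows downward; lengths in mm; the calibration is good to about 2 mm. A picture is of the moment at which its call begins. camera_params takes no time and is no camera call.
- bot.job_done(): hands the job in; it is judged then, once.
The state is a dict: "clock": time; "joints": joint angles; "qd": joint speeds; "effort": joint torques, N m; "tcp_pos": TCP position; "eef_rot": TCP orientation; "ft_force": force on the tool from outside, world axes, zero at the start; "ft_torque": the same for the moment, N m; "gripper_width": finger opening in mm; "grasp_force": force on a finger pad.
Only numpy, scipy, OpenCV 4.12 (cv2) and the standard library are available. Lean on these libraries where they do the work, as an engineer would, in place of code of your own. Each camera call takes 0.05 s, during which the arm holds its last target. There are 200 camera calls.

## Working session

There is one attempt and no reset: what is moved stays moved. The work goes in short steps, Python scripts to look and compute and a tool call to move; the robot and the scene stay as the last step left them, time stands still between calls to the robot, and variables do not carry over. Pictures are saved under pics/ and viewed, at most 11 in all, crops included, and the job is handed in when it is done.

Besides the shell and the picture viewer there is one more tool, called by a JSON object that holds its "method" and its "body". servo_tool: Moves the arm, as the interface text tells. Shifts and turns lie within -1 to 1; 1 stands for 0.6 m of shift or 90 degrees of turn. Its arguments: {"type":"object","properties":{"moves":{"type":"string"},"grip":{"type":"number"}},"required":["moves"]}

```bash
mkdir -p pics; cat > h.py <<'E'
import numpy as np, cv2
from plant import bot
def P(n):
    p=bot.camera_params(n); f=210/np.tan(np.radians(p['vertical_fov'])/2)
    return f,p['cx'],p['cy'],np.array(p['R']),np.array(p['t'])
def ray(n,u,v,z):
    f,cx,cy,R,t=P(n); c=-R.T@t; d=R.T@np.array([(u-cx)/f,(v-cy)/f,1]); return c+d*(z-c[2])/d[2]
def cloud(n,dep):
    f,cx,cy,R,t=P(n); v,u=np.mgrid[:420,:560]
    return (np.stack([(u-cx)/f*dep,(v-cy)/f*dep,dep],-1)-t)@R
def proj(n,X):
    f,cx,cy,R,t=P(n); c=R@np.array(X)+t; return f*c[0]/c[2]+cx,f*c[1]/c[2]+cy
E
python3 - <<'E'
from h import *
for n in("top","scene"):
    a,d=bot.camera(n); cv2.imwrite(f"pics/{n}0.png",a); np.save(n+"0.npy",d); print(bot.camera_params(n))
s=bot.sense();print(s)
E
```

```text
{'vertical_fov': 43.08536865121877, 'cx': 283.42801161021447, 'cy': 212.9268004119049, 'R': array([[ 2.59960166e-02, -9.99650990e-01,  4.70168278e-03],
       [-9.88114832e-01, -2.64082521e-02, -1.51432108e-01],
       [ 1.51503420e-01, -7.09170901e-04, -9.88456479e-01]]), 't': array([ 106.63539917,  568.72968084, 1196.07264422])}
{'vertical_fov': 48.08011524382621, 'cx': 277.7039484101939, 'cy': 213.85334340559007, 'R': array([[-0.19427951,  0.980914  ,  0.00794993],
       [ 0.75045017,  0.15384335, -0.64277271],
       [-0.6317278 , -0.11891154, -0.76601569]]), 't': array([   1.6801713 , -343.91555254, 1446.04487458])}
{'clock': 0.1, 'joints': array([-1.29959251e+00,  3.51174298e-01,  1.65233682e+00,  1.09584687e-05,
        1.13912676e+00, -8.45759417e-02]), 'qd': array([ 1.50365144e-03, -1.43478299e-03, -1.80277588e-03, -4.53365866e-05,
        2.39658010e-03, -1.74208996e-04]), 'effort': array([-1.95730792e-06, -4.98029852e+01, -2.85704076e+01,  7.00050127e-02,
        2.38663552e-02, -3.73959210e-05]), 'tcp_pos': array([ 191.52767101, -515.22433126,  197.46854185]), 'eef_rot': array([-5.20801703e-04,  9.84219547e-01,  1.76950867e-01, -4.37424498e-05]), 'ft_force': array([-0.27890292, -0.15651046, -0.28272189]), 'ft_torque': array([-0.03719353, -0.00474372, -0.00778482]), 'grasp_force': 0.0, 'gripper_width': 93.18257918325142}
```

View pics/top0.png

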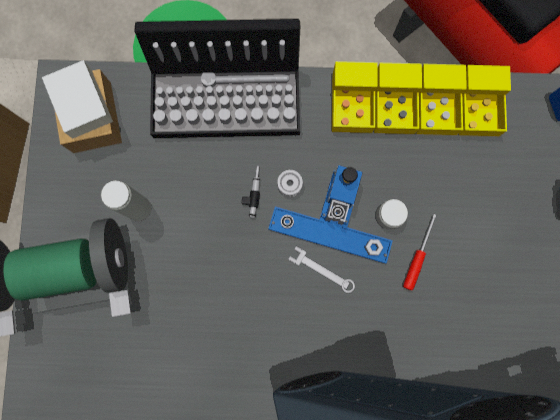

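View pics/scene0.png

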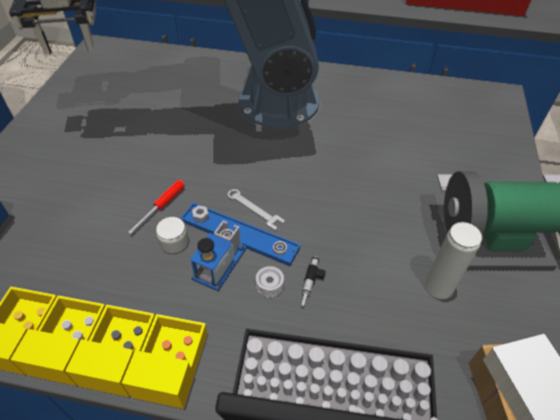

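The top view shows the waiting bearing at (288,221) on the +y end, the nut at (374,247), the black knob at (349,176) and the magazine at (339,211). Next I measure the dispenser's pose.

```bash
python3 - <<'E'
from h import *
a=cv2.imread("pics/top0.png"); d=np.load("top0.npy"); C=cloud("top",d)
hsv=cv2.cvtColor(a,cv2.COLOR_BGR2HSV)
roi=np.zeros((420,560),bool); roi[155:270,262:398]=1
# knob: high points
k=roi&(C[...,2]>108)&(C[...,2]<130); print("knob",k.sum(),C[k].mean(0),np.median(C[k],0))
dk=(hsv[...,2]<60)&roi; dk[190:]=0; n,l,s,c=cv2.connectedComponentsWithStats(dk.astype('u1'))
for i in range(1,n):
    if s[i,4]>60: print("dark",s[i],c[i],ray("top",*c[i],120))
# ledge: blue at low height
b=roi&(hsv[...,0]>100)&(hsv[...,0]<125)&(hsv[...,1]>120)
L=b&(C[...,2]<25); L=cv2.morphologyEx(L.astype('u1'),cv2.MORPH_OPEN,np.ones((3,3)))
pts=C[(L>0)][:,:2]; 
n,l,s,c=cv2.connectedComponentsWithStats(cv2.morphologyEx(b.astype('u1'),cv2.MORPH_CLOSE,np.ones((5,5))))
# edges: ledge rect from pixels cast on z=16
v,u=np.nonzero((L>0)); Q=np.array([ray("top",x,y,14)[:2] for x,y in zip(u,v)],'f4')
print("rect",cv2.minAreaRect(Q))
# magazine top
m=roi&(C[...,2]>68)&(C[...,2]<82); 
for q in [(288,221,20),(374,247,30),(339,211,76),(349,176,120)]: print(q,C[q[1],q[0]],ray("top",*q))
cr=cv2.resize(a[155:275,262:402],None,fx=5,fy=5,interpolation=cv2.INTER_CUBIC); cv2.imwrite("pics/crop0.png",cr)
E
```

```text
knob 193 [644.9967563  -22.02754007 119.52406346] [644.93732411 -21.34146391 119.70235222]
dark [342 168  15  15 118] [349.61864407 174.19491525] [644.3639945 -22.2738268 120.       ]
rect ((544.04150390625, 4.15234375), (290.2748718261719, 104.59234619140625), 75.13611602783203)
(288, 221, 20) [551.63242155 110.14476631   9.71468611] [550.21292219 110.24548629  20.        ]
(374, 247, 30) [494.77132647 -95.1248367   10.59006251] [492.9684632 -91.7657165  30.       ]
(339, 211, 76) [573.39596098  -7.61498867  45.13654365] [568.46369834  -4.33162783  76.        ]
(349, 176, 120) [640.67368188 -21.16900453 118.14104006] [640.24896227 -20.93677011 120.        ]
```

View pics/crop0.png

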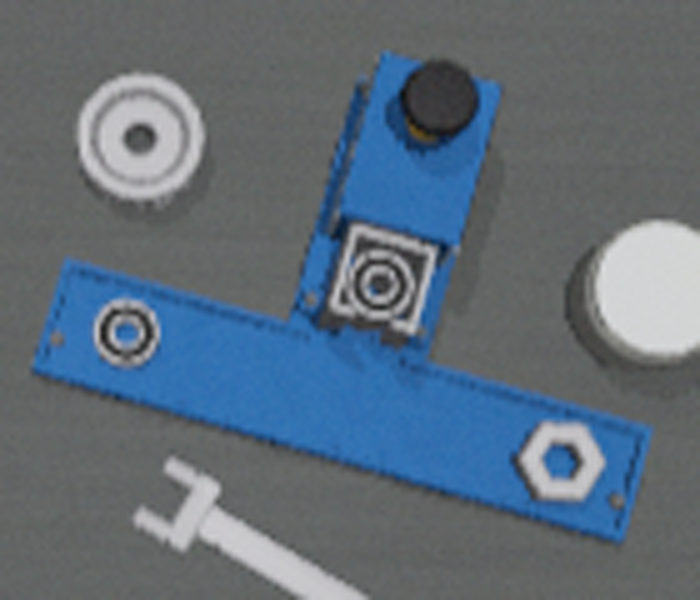

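The crop shows the ledge's corners at (65,262), (655,428), (622,543) and (32,372), the waiting bearing at (127,332), the nut at (562,461) and the knob at (440,98).

```bash
cat >> h.py <<'E'
def tofr(X,o,th):
    c,s=np.cos(th),np.sin(th); X=np.array(X[:2])-o; return np.array([c*X[0]+s*X[1],-s*X[0]+c*X[1]])
def tow(X,o,th):
    c,s=np.cos(th),np.sin(th); return o+np.array([c*X[0]-s*X[1],s*X[0]+c*X[1]])
E
python3 - <<'E'
from h import *
g=lambda x,y,z: ray("top",262+(x-2)/5,155+(y-2)/5,z)[:2]
A,B,D,E=[g(*p,16) for p in [(65,262),(655,428),(622,543),(32,372)]]
v=(A-B)+(E-D); th=np.arctan2(-v[0],v[1]); cen=(A+B+D+E)/4; k=g(440,98,120)
u=k-cen; print("yaw",np.degrees(th),"yaw2",np.degrees(np.arctan2(u[1],u[0])),np.linalg.norm(u),"len",np.linalg.norm(A-B),np.linalg.norm(A-E),cen,k)
th=(th+np.arctan2(u[1],u[0]))/2
o=((cen+50*np.array([np.cos(th),np.sin(th)]))+(k-77.5*np.array([np.cos(th),np.sin(th)])))/2
w=g(127,332,20);n=g(562,461,30);m=g(381,283,62)
print("o",o,np.degrees(th),"wait",w,tofr(w,o,th),"nut",tofr(n,o,th),"mag",m,tofr(m,o,th))
print("knob",tow((77.5,0),o,th),"outlet",tow((-50,0),o,th))
s=bot.sense(); from scipy.spatial.transform import Rotation as R
q=s['eef_rot']; M=R.from_quat([*q[1:],q[0]]).as_matrix(); print(M.round(3))
E
```

```text
yaw -14.552792055553315 yaw2 -14.545966413711085 127.8498086355624 len 290.2575917602657 55.068788261400364 [520.59961603   9.87761385] [644.35138541 -22.23271383]
o [569.16644265  -2.7233535 ] -14.549379234632202 wait [550.1498317  112.61259449] [-47.38081495 106.86005224] nut [ -50.93304162 -105.21134756] mag [570.16256214  -3.07054388] [ 1.05139461 -0.08581706]
knob [644.18113358 -22.19246097] outlet [520.76986786   9.83736099]
[[ 0.937  0.348 -0.   ]
 [ 0.348 -0.937  0.001]
 [ 0.    -0.001 -1.   ]]
```

{"method": "servo_tool", "body": {"moves": "0.05 -0.025 0 0 0 0.05; 0.12 -0.061 0 0 0 0.12; 0.2 -0.102 0.02 0 0 0.2; 0.28 -0.143 0.03 0 0 0.28; 0.36 -0.184 0.05 0 0 0.36; 0.44 -0.225 0.05 0 0 0.388; 0.52 -0.265 0.05 0 0 0.388; 0.6 -0.306 0.05 0 0 0.388", "grip": 1}}

```text
clock: 1.1
tcp_pos: [466.0, -216.5, 167.8]
eef_rot: [-0.0, 0.992, -0.126, -0.0]
ft_force: [0.9, -0.7, -1.2]
gripper_width: 17.7
grasp_force: 0.0
```

{"method": "servo_tool", "body": {"moves": "0.05 -0.09 0 0 0 0; 0.1 -0.18 0 0 0 0; 0.15 -0.27 0.01 0 0 0; 0.18 -0.34 0.02 0 0 0; 0.2 -0.375 0.035 0 0 0; 0.207 -0.389 0.05 0 0 0; 0.207 -0.389 0.055 0 0 0"}}

```text
clock: 1.98
tcp_pos: [643.3, -23.4, 133.9]
eef_rot: [0.0, 0.992, -0.126, -0.001]
ft_force: [0.5, -0.1, -0.6]
gripper_width: 0.5
grasp_force: 0.0
```

```bash
python3 - <<'E'
from h import *
a,d=bot.camera("scene"); cv2.imwrite("pics/s1.png",cv2.resize(a[150:310,120:320],None,fx=3.5,fy=3.5)); s=bot.sense(); print(s['tcp_pos'],s['gripper_width'],s['ft_force'],s['eef_rot'])
E
```

```text
[643.12219309 -23.84361217 134.03909855] 0.2942530682686916 [-0.15611157  0.16928255 -1.17375834] [ 9.33060260e-05  9.91946428e-01 -1.26655956e-01 -7.38058744e-04]
```

View pics/s1.png

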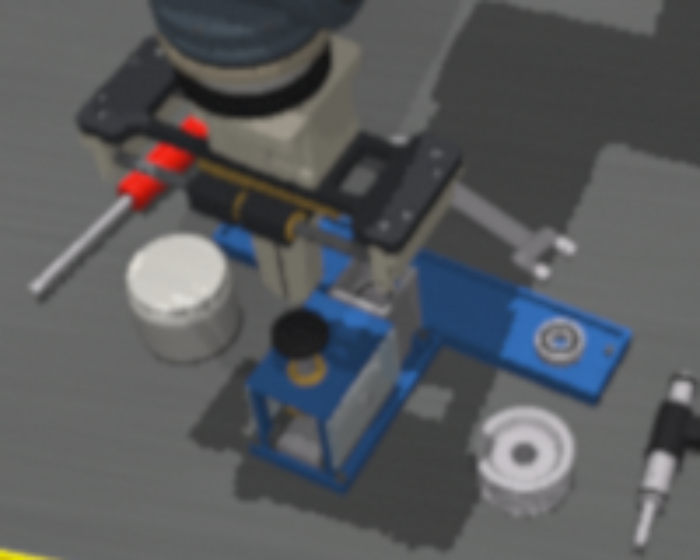

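The fingertips (292,300) hover just above the knob (300,330), clear of everything else. Now I press.

{"method": "servo_tool", "body": {"moves": "0 0 0.015 0 0 0; 0 0 0.03 0 0 0; 0 0 0.042 0 0 0; 0 0 0.052 0 0 0; 0 0 0.06 0 0 0; 0 0 0.064 0 0 0; 0 0 0.064 0 0 0"}}

```text
clock: 2.9
tcp_pos: [643.9, -23.3, 96.9]
eef_rot: [0.0, 0.992, -0.126, 0.0]
ft_force: [-2.6, 0.1, 4.3]
gripper_width: 0.7
grasp_force: 2.2
```

{"method": "servo_tool", "body": {"moves": "0 0 0.003 0 0 0; 0 0 0.005 0 0 0; 0 0 0.006 0 0 0; 0 0 0.006 0 0 0"}}

```text
clock: 3.4
tcp_pos: [644.0, -23.3, 93.9]
eef_rot: [0.0, 0.992, -0.126, 0.0]
ft_force: [-4.8, -0.2, 9.0]
gripper_width: 0.7
grasp_force: 4.9
```

{"method": "servo_tool", "body": {"moves": "0 0 0.002 0 0 0; 0 0 0.004 0 0 0; 0 0 0.004 0 0 0; 0 0 0.004 0 0 0"}}

```text
clock: 3.9
tcp_pos: [643.9, -23.3, 91.6]
eef_rot: [0.0, 0.992, -0.126, 0.0]
ft_force: [-4.7, -0.1, 9.9]
gripper_width: 0.3
grasp_force: 5.1
```

{"method": "servo_tool", "body": {"moves": "0 0 0.002 0 0 0; 0 0 0.004 0 0 0; 0 0 0.004 0 0 0; 0 0 0.004 0 0 0"}}

```text
clock: 4.4
tcp_pos: [643.9, -23.3, 89.2]
eef_rot: [0.0, 0.992, -0.126, 0.0]
ft_force: [-5.5, 0.5, 10.2]
gripper_width: 0.6
grasp_force: 5.5
```

```bash
python3 - <<'E'
from h import *
a,d=bot.camera("scene"); cv2.imwrite("pics/s2.png",cv2.resize(a[150:310,120:320],None,fx=3.5,fy=3.5)); s=bot.sense(); print(s['tcp_pos'],s['gripper_width'],s['ft_force'],s['ft_torque'])
E
```

```text
[643.96053892 -23.30636411  89.29395352] 0.2999358470816853 [-5.33068678 -0.72917088 11.49053724] [ 0.03724366  1.03032059 -0.00787756]
```

View pics/s2.png

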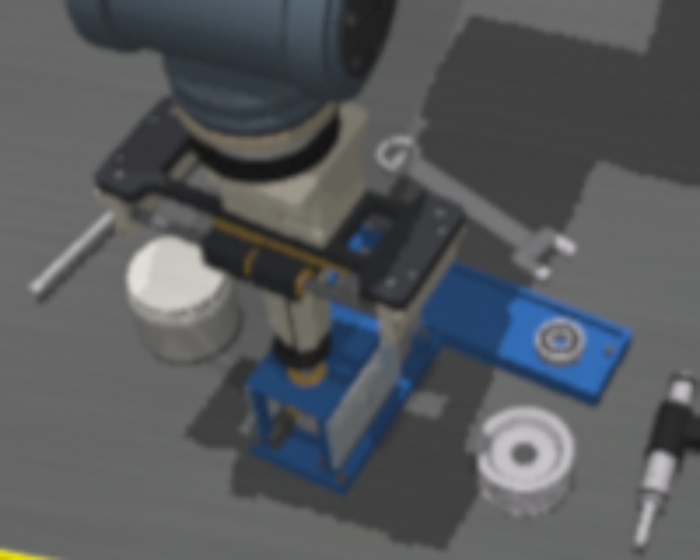

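The picture shows the knob (303,350) pressed well down, but the force shows no clear stop. I'll read the knob height and the ledge from depth.

```bash
python3 - <<'E'
from h import *
a,d=bot.camera("scene"); C=cloud("scene",d)
a0=cv2.imread("pics/scene0.png"); C0=cloud("scene",np.load("scene0.npy"))
for A,K in((a0,C0),(a,C)):
    m=(A.max(2)<55)&(np.hypot(K[...,0]-646,K[...,1]+22)<24)&(K[...,2]>83)&(K[...,2]<126)
    print(m.sum(),K[m].mean(0),np.percentile(K[m][:,2],[5,50,90,98]))
m=(np.hypot(C[...,0]-521,C[...,1]-10)<25); print(m.sum(), np.percentile(C[m][:,2],[10,50,90]) if m.any() else 0)
a,d=bot.camera("top"); cv2.imwrite("pics/t2.png",cv2.resize(a[155:275,262:402],None,fx=5,fy=5))
E
```

```text
161 [650.46315531 -22.31365597 120.97243207] [116.48647971 121.22576596 123.21984767 124.29205036]
86 [656.03782376 -20.78586498 109.33897638] [104.37516417 109.87946315 112.19272379 112.73071472]
1291 [505.93983928 525.83811046 543.15254846]
```

View pics/t2.png

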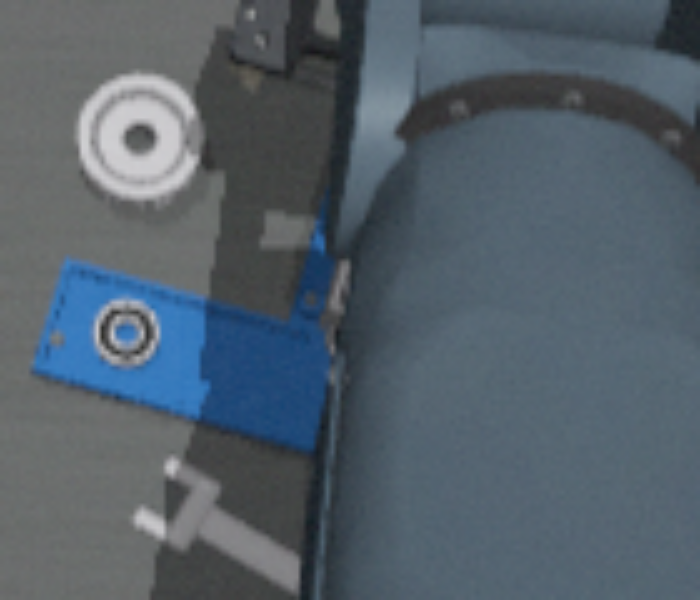

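The knob has only gone down about 12 mm while the TCP is at 89, so the fingers seem to have slid down its robot side. This is also what the -x force suggests. I'll back off upwards and measure fingertip against knob.

{"method": "servo_tool", "body": {"moves": "0 0 -0.02 0 0 0; 0 0 -0.04 0 0 0; 0 0 -0.06 0 0 0; 0 0 -0.08 0 0 0; 0 0 -0.09 0 0 0; 0 0 -0.09 0 0 0"}}

```text
clock: 5.3
tcp_pos: [644.1, -23.3, 142.5]
eef_rot: [-0.0, 0.992, -0.126, 0.0]
ft_force: [0.2, 0.1, -0.4]
gripper_width: 0.6
grasp_force: 0.0
```

```bash
python3 - <<'E'
from h import *
a,d=bot.camera("scene"); C=cloud("scene",d); s=bot.sense(); print(s['tcp_pos'],s['ft_force'],s['clock'])
cv2.imwrite("pics/s3.png",cv2.resize(a[190:270,150:260],None,fx=7,fy=7,interpolation=cv2.INTER_CUBIC))
m=(C[...,0]>600)&(C[...,0]<700)&(abs(C[...,1]+22)<40)&(C[...,2]>126)&(C[...,2]<200)
for z in range(126,200,8):
    q=C[m&(C[...,2]>=z)&(C[...,2]<z+8)]
    if len(q)>3: print(z,len(q),q.mean(0).round(1),q.min(0).round(1),q.max(0).round(1))
k=(a.max(2)<55)&(np.hypot(C[...,0]-646,C[...,1]+22)<24)&(C[...,2]>83)&(C[...,2]<126); print(np.percentile(C[k],[5,50,95],axis=0))
print("tcp px",proj("scene",s['tcp_pos']),"knob px",proj("scene",(644.2,-22.2,120)))
E
```

```text
[643.81125092 -23.24100728 142.02851006] [-0.34032107 -1.61341516 -0.32995456] 5.35
166 25 [651.3 -25.5 171.3] [639.9 -39.9 167.9] [655.5  -7.8 173.6]
174 41 [650.8 -20.7 178.3] [638.4 -38.1 174.6] [656.2  -6.7 181.9]
182 45 [651.4 -20.  185.9] [638.6 -39.2 182. ] [656.7  -6.7 189.6]
190 51 [651.3 -20.6 194.2] [643.4 -40.5 190. ] [657.4  -6.3 197.9]
198 10 [650.8 -21.8 199. ] [642.9 -37.7 198.3] [655.9  -6.2 200. ]
[[637.26624396 -35.55786924 116.72374939]
 [650.03563426 -22.27006152 121.17054221]
 [662.25844441  -9.52361497 123.57798545]]
tcp px (np.float64(204.52792717083526), np.float64(236.23236255071345)) knob px (np.float64(206.1814138399488), np.float64(243.08570417949593))
```

View pics/s3.png

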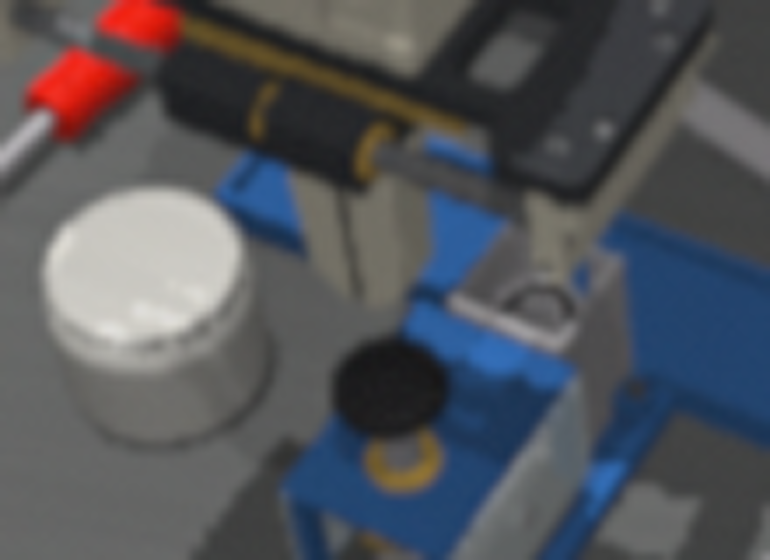

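The knob at (390,388) is up again. By depth and force the real fingertips sit about 19 mm above the reported TCP, so the stroke was only partial, around 11 mm. I'll move aside and check the outlet.

{"method": "servo_tool", "body": {"moves": "0 0.08 -0.03 0 0 0; 0 0.17 -0.05 0 0 0; 0 0.26 -0.05 0 0 0; 0 0.34 -0.05 0 0 0; 0 0.4 -0.05 0 0 0; 0 0.4 -0.05 0 0 0"}}

```text
clock: 6.1
tcp_pos: [582.7, -257.6, 171.5]
eef_rot: [-0.0, 0.992, -0.128, -0.0]
ft_force: [0.7, 0.1, -0.0]
gripper_width: 0.7
grasp_force: 0.0
```

```bash
python3 - <<'E'
from h import *
a,d=bot.camera("top"); b,e=bot.camera("scene")
x=cv2.resize(a[185:245,300:370],None,fx=6,fy=6,interpolation=cv2.INTER_CUBIC)
y=cv2.resize(b[205:265,190:260],None,fx=6,fy=6,interpolation=cv2.INTER_CUBIC)
cv2.imwrite("pics/t3.png",np.vstack([np.hstack([x,y]) if 0 else np.hstack([cv2.resize(x,(395,338)),cv2.resize(y,(395,338))])]))
for n,dd,d0 in(("top",d,"top0.npy"),("scene",e,"scene0.npy")):
  for K in (cloud(n,np.load(d0)),cloud(n,dd)):
    m=np.hypot(K[...,0]-569.7,K[...,1]+2.9)<10; m&=K[...,2]>20
    print(n,m.sum(),np.percentile(K[m][:,2],[10,50,90]).round(1) if m.any() else 0)
E
```

```text
top 55 [33.  59.  61.8]
top 56 [38.8 58.6 62.3]
scene 45 [52.3 60.2 62.2]
scene 48 [50.7 60.7 63.2]
```

View pics/t3.png

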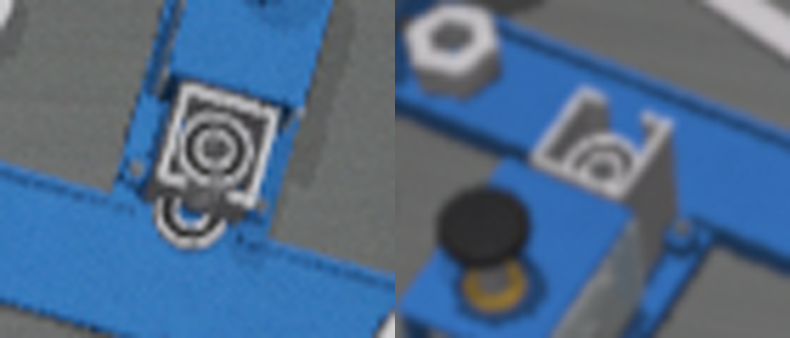

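The bearing is about half out at (195,207) and the stack is still level at 60 mm. A full stroke should finish the feed.

{"method": "servo_tool", "body": {"moves": "0 -0.09 0 0 0 0; 0 -0.18 0 0 0 0; 0 -0.27 0 0 0 0; 0 -0.35 0.01 0 0 0; 0 -0.39 0.03 0 0 0; 0 -0.402 0.05 0 0 0; 0 -0.402 0.075 0 0 0; 0 -0.402 0.1 0 0 0"}}

```text
clock: 7.2
tcp_pos: [643.9, -23.3, 110.8]
eef_rot: [0.0, 0.992, -0.127, -0.0]
ft_force: [0.1, -0.1, -0.6]
gripper_width: 0.4
grasp_force: 0.0
```

{"method": "servo_tool", "body": {"moves": "0 0 0.01 0 0 0; 0 0 0.02 0 0 0; 0 0 0.03 0 0 0; 0 0 0.04 0 0 0; 0 0 0.048 0 0 0; 0 0 0.055 0 0 0; 0 0 0.055 0 0 0"}}

```text
clock: 8.07
tcp_pos: [645.1, -22.6, 80.2]
eef_rot: [0.0, 0.992, -0.127, 0.001]
ft_force: [-0.9, -1.5, 5.8]
gripper_width: 0.5
grasp_force: 3.6
```

{"method": "servo_tool", "body": {"moves": "0 0 0.003 0 0 0; 0 0 0.006 0 0 0; 0 0 0.008 0 0 0; 0 0 0.008 0 0 0"}}

```text
clock: 8.57
tcp_pos: [645.1, -22.7, 75.8]
eef_rot: [0.0, 0.992, -0.127, 0.001]
ft_force: [-1.9, -1.9, 8.7]
gripper_width: 0.6
grasp_force: 4.6
```

{"method": "servo_tool", "body": {"moves": "0 0 0.003 0 0 0; 0 0 0.005 0 0 0; 0 0 0.006 0 0 0; 0 0 0.006 0 0 0"}}

```text
clock: 9.07
tcp_pos: [645.3, -22.7, 74.4]
eef_rot: [0.0, 0.992, -0.126, 0.002]
ft_force: [-9.9, -1.1, 29.1]
gripper_width: 0.3
grasp_force: 14.3
```

```bash
python3 - <<'E'
from h import *
a,d=bot.camera("scene"); C=cloud("scene",d); s=bot.sense(); print(s['tcp_pos'],s['ft_force'],s['clock'])
for r in (a,):
    v,u=np.nonzero((a.max(2)<55)); k=(abs(u-206)<9)&(abs(v-248)<14); print(u[k].mean(),v[k].min(),v[k].max(),np.percentile(C[v[k],u[k],2],[5,50,95]))
a0=cv2.imread("pics/scene0.png"); v,u=np.nonzero((a0.max(2)<55)); k=(abs(u-206)<9)&(abs(v-248)<14); print(v[k].min(),v[k].max())
for z in (120,95): print(proj("scene",(644.2,-22.2,z)))
cv2.imwrite("pics/s4.png",cv2.resize(a[190:270,150:260],None,fx=7,fy=7,interpolation=cv2.INTER_CUBIC))
E
```

```text
[645.31775205 -22.65800685  74.42542517] [-9.81753786 -1.27227406 29.46622446] 9.125
204.83928571428572 235 259 [ 90.69399156  96.9553057  200.2936011 ]
239 252
(np.float64(206.1814138399488), np.float64(243.08570417949593))
(np.float64(207.4984188817507), np.float64(250.31548741394687))
```

View pics/s4.png

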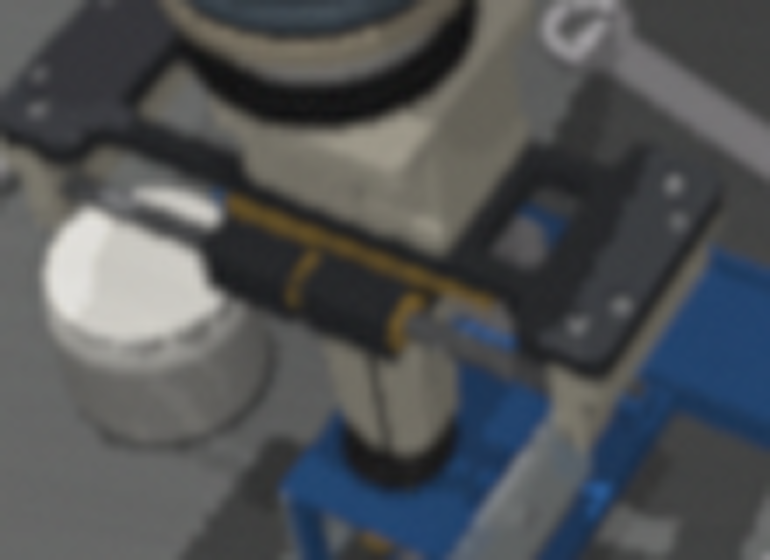

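Stop reached (29 N, knob at about 97 mm). I release, move aside and look at the fed bearing.

{"method": "servo_tool", "body": {"moves": "0 0 -0.02 0 0 0; 0 0 -0.05 0 0 0; 0 0 -0.09 0 0 0; 0 0.05 -0.13 0 0 0; 0 0.14 -0.15 0 0 0; 0 0.24 -0.16 0 0 0; 0 0.33 -0.16 0 0 0; 0 0.4 -0.16 0 0 0"}}

```text
clock: 10.12
tcp_pos: [583.2, -256.4, 167.4]
eef_rot: [0.0, 0.992, -0.127, 0.0]
ft_force: [0.5, 0.6, -0.1]
gripper_width: 0.4
grasp_force: 0.0
```

```bash
cat >b.py <<'E'
from h import *
import sys
o=np.array([569.17,-2.72]); th=np.radians(-14.55)
a,d=bot.camera("top"); s=bot.sense(); print(s['tcp_pos'],s['clock'],s['ft_force'])
hsv=cv2.cvtColor(a,cv2.COLOR_BGR2HSV)
m=((hsv[...,1]<90)&(hsv[...,2]>50)).astype('u1')  # grey metal on the blue floor
poly=np.array([proj("top",(*tow(p,o,th),16)) for p in [(-73,-139),(-73,139),(-27,139),(-27,-139)]]).astype(int)
k=np.zeros_like(m); cv2.fillPoly(k,[poly],1)
dk=(hsv[...,2]<70).astype('u1')
n,l,st,c=cv2.connectedComponentsWithStats(((m|dk)&k))
for i in range(1,n):
    if st[i,4]>40:
        u=st[i,0]+st[i,2]/2-.5; v=st[i,1]+st[i,3]/2-.5; print(st[i],tofr(ray("top",u,v,20),o,th).round(1))
print("stack z",[np.percentile(K[m][:,2],50).round(1) for K in [cloud("top",d)] for m in [(np.hypot(K[...,0]-569.7,K[...,1]+2.9)<10)&(K[...,2]>20)]])
cv2.imwrite(sys.argv[1],cv2.resize(a[155:275,262:402],None,fx=5,fy=5,interpolation=cv2.INTER_CUBIC))
E
python3 b.py pics/t4.png
```

```text
[ 582.11986003 -260.42944331  167.33656962] 10.175 [-1.53615038 -3.18374058  0.00517041]
[281 215  13  13 130] [-47.4 106.9]
[323 227  14  14 137] [-48.2   2.3]
[365 239  18  17 194] [ -50.4 -105.6]
stack z [np.float64(49.1)]
```

View pics/t4.png

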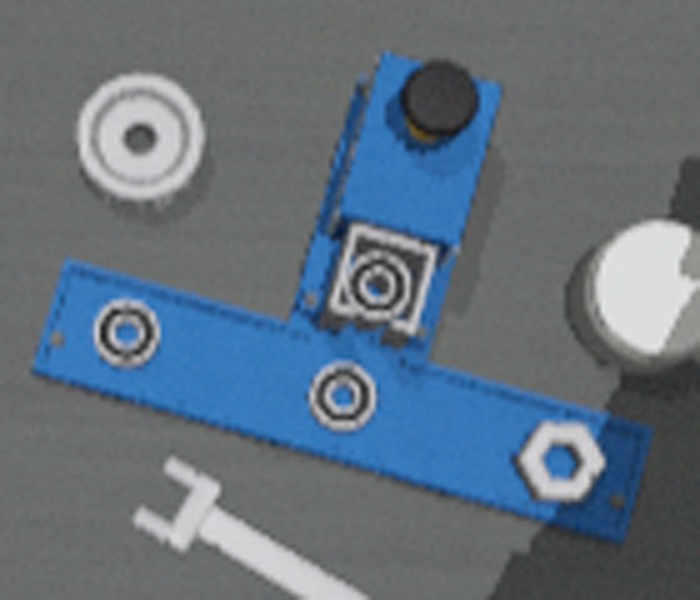

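The bearing lies at (341,396), dispenser frame (-48,+2); the plunger is up and the stack dropped 10 mm. I check how low the gripper body hangs, for clearance over the magazine.

```bash
python3 - <<'E'
from h import *
a,d=bot.camera("scene"); C=cloud("scene",d); s=bot.sense(); t=s['tcp_pos']; print(t)
c,sn=np.cos(np.radians(-14.55)),np.sin(np.radians(-14.55))
D=C-t; X=c*D[...,0]+sn*D[...,1]; Y=-sn*D[...,0]+c*D[...,1]; Z=D[...,2]
ok=(d>0)&(abs(X)<70)&(abs(Y)<120)&(C[...,2]>80)
for z in range(-20,170,10):
    m=ok&(Z>=z)&(Z<z+10)
    if m.sum()>4: print(z,m.sum(),"X",np.percentile(X[m],[2,98]).round(),"Y",np.percentile(Y[m],[2,98]).round())
E
```

```text
[ 582.80658816 -257.95245223  167.18501587]
20 15 X [7. 9.] Y [-12.   6.]
30 51 X [-8. 10.] Y [-15.  13.]
40 60 X [-7. 10.] Y [-14.  13.]
50 63 X [-9. 10.] Y [-17.  15.]
60 65 X [-5. 10.] Y [-18.  15.]
70 46 X [ 1. 10.] Y [-17.  16.]
80 23 X [-5. 10.] Y [-1. 17.]
100 63 X [-28.  34.] Y [-83.  85.]
110 327 X [-32.  36.] Y [-82.  85.]
120 458 X [-27.  36.] Y [-83.  85.]
130 372 X [-31.  36.] Y [-88.  90.]
140 996 X [-31.  35.] Y [-92.  92.]
150 502 X [-24.  33.] Y [-92.  91.]
160 173 X [-18.  24.] Y [-15.  40.]
```

Real tip is about 20 mm above the TCP and the body starts about 105 mm above it, so there is room over the magazine. I go to just beside the bearing, between it and the nut.

{"method": "servo_tool", "body": {"moves": "-0.05 -0.08 0 0 0 0; -0.1 -0.16 0 0 0 0; -0.15 -0.24 0.02 0 0 0; -0.19 -0.3 0.06 0 0 0; -0.21 -0.33 0.11 0 0 0; -0.21 -0.33 0.16 0 0 0; -0.21 -0.33 0.18 0 0 0; -0.21 -0.33 0.18 0 0 0"}}

```text
clock: 11.22
tcp_pos: [511.7, -31.0, 58.8]
eef_rot: [-0.0, 0.992, -0.127, -0.0]
ft_force: [-0.0, 0.0, 0.5]
gripper_width: 0.6
grasp_force: 0.0
```

{"method": "servo_tool", "body": {"moves": "0 0 0.02 0 0 0; 0 0 0.045 0 0 0; 0 0 0.07 0 0 0; 0 0 0.085 0 0 0; 0 0 0.095 0 0 0; 0 0 0.102 0 0 0; 0 0 0.108 0 0 0; 0 0 0.108 0 0 0"}}

```text
clock: 12.22
tcp_pos: [511.7, -31.1, -6.1]
eef_rot: [-0.0, 0.992, -0.126, -0.0]
ft_force: [0.2, 0.4, -0.4]
gripper_width: 0.6
grasp_force: 0.0
```

{"method": "servo_tool", "body": {"moves": "0 0 0.003 0 0 0; 0 -0.012 0.003 0 0 0; 0 -0.024 0.003 0 0 0; 0 -0.038 0.003 0 0 0; 0 -0.052 0.003 0 0 0; 0 -0.066 0.003 0 0 0; 0 -0.078 0.003 0 0 0; 0 -0.085 0.003 0 0 0"}}

```text
clock: 13.22
tcp_pos: [524.6, 18.7, -7.9]
eef_rot: [0.0, 0.992, -0.126, -0.0]
ft_force: [-0.7, -0.5, 0.9]
gripper_width: 0.7
grasp_force: 0.5
```

```bash
python3 - <<'E'
from h import *
o=np.array([569.17,-2.72]); th=np.radians(-14.55)
s=bot.sense(); print(s['tcp_pos'],tofr(s['tcp_pos'],o,th),s['ft_force'],s['clock'])
a,d=bot.camera("top"); b,e=bot.camera("scene")
x=a[200:260,272:342]; y=b[205:265,215:305]
cv2.imwrite("pics/t5.png",np.hstack([cv2.resize(x,(350,300),interpolation=2),cv2.resize(y,(450,300),interpolation=2)]))
E
```

```text
[524.58387458  18.68209245  -7.87314596] [-48.53292961   9.5145617 ] [-0.72834967 -0.53304603  0.86430297] 13.225
```

View pics/t5.png

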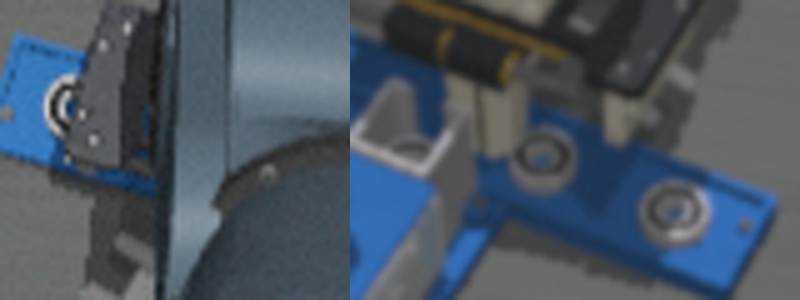

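The scene view (right half) shows the fingers pushing the fed bearing at (543,158), and the waiting one at (674,212). I compute the remaining gap.

```bash
python3 - <<'E'
from h import *
o=np.array([569.17,-2.72]); th=np.radians(-14.55)
g=lambda x,y: tofr(ray("scene",215+(x-350)/5-.4,205+y/5-.4,20),o,th)
p,q=g(542,155),g(674,210); print(p,q,q-p)
E
```

```text
[-47.03069862  37.58662722] [-45.58543962 105.98183917] [ 1.44525901 68.39521195]
```

{"method": "servo_tool", "body": {"moves": "0 -0.01 0 0 0 0; 0 -0.02 0 0 0 0; 0 -0.03 0 0 0 0; 0 -0.038 0 0 0 0; 0 -0.044 0 0 0 0; 0 -0.047 0 0 0 0; 0 -0.049 0 0 0 0; 0 -0.049 0 0 0 0"}}

```text
clock: 14.32
tcp_pos: [531.9, 46.7, -7.9]
eef_rot: [-0.0, 0.992, -0.127, -0.0]
ft_force: [0.1, -0.1, -0.5]
gripper_width: 0.3
grasp_force: 0.1
```

{"method": "servo_tool", "body": {"moves": "0 0.005 0 0 0 0; 0 0.02 0 0 0 0; 0 0.03 -0.03 0 0 0; 0 0.03 -0.1 0 0 0; 0 0.1 -0.18 0 0 0; 0 0.2 -0.22 0 0 0; 0 0.3 -0.22 0 0 0; 0 0.4 -0.22 0 0 0"}}

```text
clock: 15.32
tcp_pos: [471.0, -187.9, 126.0]
eef_rot: [0.0, 0.992, -0.127, 0.001]
ft_force: [0.8, -0.8, -0.5]
gripper_width: 0.7
grasp_force: 0.0
```

{"method": "servo_tool", "body": {"moves": "0 0.1 0 0 0 0; 0 0.2 0 0 0 0; 0 0.2 0 0 0 0"}}

```text
clock: 15.7
tcp_pos: [440.2, -305.3, 125.3]
eef_rot: [0.001, 0.992, -0.129, 0.001]
ft_force: [0.1, 0.5, 0.2]
gripper_width: 0.4
grasp_force: 0.0
```

```bash
python3 b.py pics/t6.png
```

```text
[ 440.70705036 -303.33666307  125.07048083] 15.75 [-0.45944694 -0.27433337 -0.49151903]
[281 215  13  14 131] [-48.5 106.5]
[296 219  14  14 131] [-47.6  68.7]
[365 239  18  16 190] [ -49.2 -105.3]
stack z [np.float64(48.1)]
```

```bash
python3 -c "
from plant import bot
print(bot.job_done())"
```

```text
the job is handed in; nothing more can be done
None
```

I handed the job in at about 15.8 s: one bearing was fed out and slid to about 38 mm centre to centre from the waiting one (gap about 6 mm), with the waiting bearing, nut and magazine stack unmoved within measurement; the first press stopped short, so it took a second, full press to feed the bearing, and the script returned no verdict.

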